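Jog the bench spindle with the dead-man handle

TASK

On the speed box, turn the dial clockwise until its pointer stands at the small dark steel index tab on the scale, and let go of the dial. Then press the dead-man handle down to its middle position, where the handle is level and its pin points at the dark band on the upright scale plate, without ever pushing it through to the bottom stop, and finish while still holding it there with the gripper. Do not shift the index tab or knock the loose things on the bench.

Things in the scene. Friction and masses are not known exactly. Their poses are not given: they have to be found in the camera images.
- speed_box: Grey speed-control box, 140 x 140 x 60 mm, fixed to the bench, with a round scale plate and the dial on its top. Origin at the centre of its underside; z up. The dial axis is vertical through the origin. The scale has thin dark ticks every 0.3 rad.
- dial (a joint): Angle of the black dial (rad), 0 to 4.5. At 0 the pointer points along the box's -x; it grows as the dial turns clockwise seen from above. Light friction (about 0.04 N m), stays where it is left.
- dial_grip (a point): On the dial's axis, at the height to grip, 93 mm above the bench. The dial is a 60 mm wide, 10 mm high skirt (62 to 72 mm above the bench) carrying an upright bar 50 mm long (along the pointer's direction), 16 mm thick, its top 106 mm above the bench: pinch the bar across its 16 mm from above.
- dial_pointer (a point): Tip of the dial's short black pointer, 36 mm from the axis, 68 mm above the bench; a white line on top of the bar runs towards it. The direction from dial_grip to this point is the pointer's direction.
- dial_index (a joint): Angle of the index tab on the scale (rad), same zero and sense as dial. The dial is right when dial equals this value. The start is 0.5 to 1.45 rad short of it. Stiff friction; leave it where it is.
- index_mark (a point): Inner tip of the index tab, 36 mm from the dial axis, 68 mm above the bench: a dark steel tab 9 mm wide, 8 mm high, reaching from here outwards to 64 mm from the axis, carried by a thin wire ring. It is lower than 71 mm above the bench.
- handle_base: Base of the dead-man handle, fixed to the bench: a dark steel plate 250 x 150 x 12 mm with two grey bearing cheeks (tops 128 mm above the bench) at its far end. Origin at bench height, below the middle of the handle's pad when the handle is level; x points from the pad to the pivot, 140 mm along +x, 110 mm above the bench, pivot axis along y.
- band (a point): Centre of the dark band (14 mm high, 110 mm above the bench) that marks the middle position, on an upright aluminium scale plate 5 mm thick (along x), 20 mm wide (along y), top 150 mm above the bench. The plate stands beside the end of the pad, 72 mm along +y from the pad's centre.
- handle (a joint): Angle by which the handle is pressed down (rad): 0 released (the pad's end is 0.16 rad above level), 0.16 level = middle position, 0.32 bottom stop. A spring returns it: roughly 5 N on the pad to start it moving, 8 N at the middle, 11 N at the bottom.
- pad_top (a point): Centre of the upper face of the handle's black rubber pad, 34 x 90 x 14 mm, lying crosswise (long side along the base's y) between the ends of two flat steel arms 96 mm apart, 140 mm from the pivot. This point is about 139 mm above the bench released, 117 mm in the middle position, 95 mm at the bottom stop. A steel pin at the pad's +y end points at the scale plate. Press it straight down here.
- collet: Loose steel collet standing on the bench, 50 mm across, 50 mm high; origin at the centre of its underside. Leave alone.
- tool_holder: Loose dark tool holder, 54 mm across, 95 mm high with its shank; origin at the centre of its underside. Leave alone.
- wood_box: Loose closed wooden box, 60 x 110 x 59 mm; origin at the centre of its underside. Leave alone.
- brush: Loose hand brush lying on the bench along its x, about 200 mm long; origin under its middle. Leave alone.

How it is judged:
By the outcome, as a careful person would: the job done as asked, in the order asked, and still so for the second after the job is handed in, while the arm keeps its last pose, push and grip.
It also fails if it takes over 42 s, if anything falls off the work surface, if the arm or the gripper's body presses on something with over 40 N, if the wrist force passes 120 N, or if a joint passes its speed limit or range.

ROBOT

A 7-joint arm with a two-finger parallel gripper is mounted at the origin on the work surface. World frame = base frame: x ahead of the robot, y to its left, z up, the work surface at z = 0. Lengths are in m, angles in rad, forces in N, time in s.
With the tool pointing down it reaches from about 0.425 to 1.025 m from the base axis. Payload 9.4 kg.
Tool frame: the origin (TCP) lies midway between the tips of the shut fingers; the grasp point (between the pads) lies manip.hold_point_z behind it (manip.hold_point_z is the distance from the TCP to the grasp point, in m); z points along the fingers, y is the direction in which the jaws open and shut (so a half turn about z gives the same grasp; the last joint's range is limited). The gripper opens to 93 mm and grips with 3 to 60 N. Pads are 15 mm wide; open, the fingers measure 128 mm over their backs; the gripper's body (75 mm by 188 mm) begins 65 mm behind the grasp point.
Start: joints at [1.262, 0.599, -0.003, 1.599, 0.002, 0.943, -0.08], TCP at [0.167, -0.706, 0.219] pointing down, gripper open.
Joint ranges: [-2.57, 2.57], [-0.35, 1.97], [-1.29, 1.29], [0.11, 2.56], [-1.05, 4.19], [0.11, 1.86], [-2.63, 2.63]. Speed limits (rad/s): [2.22, 2.22, 3.01, 3.01, 3.14, 3.14, 3.14].

INTERFACE

Orientations are given as a unit quaternion [x, y, z, w].
In Python, from station import manip gives the robot as it stands.
- The arm moves only by the tool apply_moves, never from a script. Its argument "commands" is a list that holds one entry, the list of rows, each a list of 7 numbers: the closure, from -1 (fully open) to 1 (shut), then the shift along the tool's x, y, z in cm, then the turn, a rotation vector about the tool's x, y, z in degrees. A call has 1 to 5 rows; each row shifts and turns the pose as measured when the row begins, along the tool's axes as they then stand; what a row does not reach is not made up. A row lasts 1/10 s, in which the tool goes at most 50 mm and 8.59 degrees, less where a joint would pass 70% of its speed; a pose out of reach is approached as far as the arm can. A call with a gripper value outside its range is refused whole. The fingers move at their own pace and stop on an object; "squeeze" is the grip in N (left out, the last holds). Time passes only in rows, so rows that do not move let the fingers close. It gives the time, the measured TCP pose, the force and the opening at its end, in the units of the state.
- manip.get_state(): the state, without advancing time (a new reading comes with each control period).
- manip.grab_frame(name): name is "scene" or "top" or "wrist"; returns a dict with "img" (384x512x3 uint8, red, green, blue), "fx", "fy", "cx", "cy" (pixels), "origin" and "orientation" of the camera in the world. Camera axes: x right, y down, z forward; pixel columns grow to the right and rows downward; lengths in m; the calibration is good to about 2 mm. The wrist camera is an equidistant fisheye: a pixel r from the principal point sees the ray r / f radians off the axis. A picture is of the moment at which its call begins. There is no depth.
- manip.close_job(): hands the job in, once; it reports no verdict.
Trained networks look in the newest picture that a camera, given by its name, has taken for a name from the list of things; names that differ only in an ending like _2 or _b are one class to them, and where a whole thing is asked for, a point or a joint stands for the part that bears it (a point fixed in the world has none). Each returns a list of dicts, best first, with "conf" (0 to 1); they miss things now and then, are a little off and sometimes report something else, mostly with a low value. They report only what shows in the picture. A call takes as long as a camera call.
- manip.look_for(camera, target): "at" ([column, row] in pixels, amid what is visible of it).
- manip.outline_of(camera, target): "region" (384x512 bool, what is visible of it) and "at" ([column, row] in pixels, amid what is visible of it).
The state is a dict: "time": time; "joints": joint angles; "joint_vel": joint speeds; "joint_torque": joint torques, N m; "tool_pos": TCP position; "ee_rot": TCP orientation; "force": force on the tool from outside, world axes, zero at the start; "torque": the same for the moment, N m; "finger_gap": finger opening in m.
Only numpy, scipy, OpenCV 4.12 (cv2) and the standard library are available. Lean on these libraries where they do the work, as an engineer would, in place of code of your own. Each camera call takes 0.05 s, during which the arm holds its last target. There are 200 camera calls.

## Working session

There is one attempt and no reset: what is moved stays moved. The work goes in short steps, Python scripts to look and compute and a tool call to move; the robot and the scene stay as the last step left them, time stands still between calls to the robot, and variables do not carry over. Pictures are saved under pics/ and viewed, about 8 in all and at most 12, crops included, and the job is handed in when it is done.

Besides the shell and the picture viewer there is one more tool, called after "Request:" by a JSON object that holds its "api" and its "payload", one argument or row to a line. apply_moves: Moves the arm, as the interface text tells. Its arguments: {"type":"object","properties":{"commands":{"type":"array","items":{"type":"array","items":{"type":"array","items":{"type":"number"}}}},"squeeze":{"type":"number"}},"required":["commands"]}

```bash
mkdir -p pics
cat > h.py <<'E'
import numpy as np, cv2
from scipy.spatial.transform import Rotation as R
from station import manip
def ray(f,p):
    x=(p[0]-f['cx'])/f['fx'];y=(p[1]-f['cy'])/f['fy']
    if f['name']=='wrist':
        r=np.hypot(x,y);d=np.array([x/r*np.sin(r),y/r*np.sin(r),np.cos(r)]) if r>1e-9 else np.array([0,0,1.])
    else: d=np.array([x,y,1.]);d/=np.linalg.norm(d)
    return np.array(f['origin']),R.from_quat(f['orientation']).apply(d)
def atz(f,p,z):
    o,d=ray(f,p);return o+d*(z-o[2])/d[2]
def tri(L):
    A=0;b=0
    for f,p in L:
        o,d=ray(f,p);M=np.eye(3)-np.outer(d,d);A=A+M;b=b+M@o
    return np.linalg.solve(A,b)
def proj(f,P):
    v=R.from_quat(f['orientation']).inv().apply(np.array(P)-f['origin'])
    if f['name']=='wrist':
        t=np.arctan2(np.hypot(v[0],v[1]),v[2]);s=t/np.hypot(v[0],v[1])
        return f['cx']+f['fx']*v[0]*s,f['cy']+f['fy']*v[1]*s
    return f['cx']+f['fx']*v[0]/v[2],f['cy']+f['fy']*v[1]/v[2]
def grab(n):
    f=manip.grab_frame(n);f['name']=n;return f
def save(f,n): cv2.imwrite('pics/'+n,f['img'][:,:,::-1])
E
python3 - <<'E'
from h import *
np.set_printoptions(precision=4,suppress=True)
print(manip.hold_point_z,manip.get_state())
F={n:grab(n) for n in('scene','top')}
print({n:(f['fx'],f['cx'],f['cy'],f['origin'],f['orientation']) for n,f in F.items()})
for t in['speed_box','dial_grip','dial_pointer','index_mark','handle_base','band','pad_top','collet','tool_holder','wood_box','brush']:
    L=[]
    for n in F:
        r=manip.look_for(n,t)
        print(t,n,[(np.round(q['at'],1),round(q['conf'],2)) for q in r[:2]])
        if r:L.append((F[n],r[0]['at']))
    if len(L)==2: print('   ',tri(L))
im=np.vstack([F['top']['img'],F['scene']['img']]);im=cv2.hconcat([F['top']['img'],F['scene']['img']])
cv2.imwrite('pics/a.png',cv2.resize(im,(800,300),interpolation=cv2.INTER_AREA)[:,:,::-1])
save(F['top'],'top.png')
E
```

```text
0.0188 {'time': 0.0, 'joints': array([ 1.2623,  0.6001, -0.0025,  1.6001,  0.0018,  0.9429, -0.0798]), 'joint_vel': array([ 0.0003, -0.0001,  0.0011, -0.0014,  0.0005, -0.0006,  0.0001]), 'joint_torque': array([  0.0009, -76.508 ,   1.4979, -25.2351,  -0.0523,   0.0168,
         0.0002]), 'tool_pos': array([ 0.1664, -0.7051,  0.2178]), 'ee_rot': array([ 0.9933,  0.1157, -0.0002, -0.0008]), 'force': array([-1.075 , -0.1515,  0.6987]), 'torque': array([-0.0524,  0.0167,  0.0346]), 'finger_gap': 0.09295658030102724}
{'scene': (492.2794658740586, 257.5726835709013, 199.6045505006951, array([ 1.2376, -1.0738,  0.9637]), array([ 0.8462,  0.2489, -0.1241, -0.4545])), 'top': (494.240360873684, 251.69327600598467, 192.8074714572993, array([ 0.3893, -0.0072,  1.4841]), array([ 0.7112, -0.6993,  0.0457, -0.0554]))}
speed_box scene [(array([272.9, 185.1]), 0.87)]
speed_box top [(array([179.4, 226.3]), 0.81)]
    [0.4968 0.2276 0.0263]
dial_grip scene [(array([273.3, 184.8]), 0.62), (array([272.3, 172.5]), 0.54)]
dial_grip top [(array([177.5, 225.6]), 0.65)]
    [0.4975 0.2324 0.0255]
dial_pointe
[... 439 characters left out ...]
]), 0.73)]
    [ 0.5959 -0.2243  0.0255]
pad_top scene [(array([212.1, 227.8]), 0.79)]
pad_top top [(array([336.5, 207.5]), 0.83)]
    [ 0.5524 -0.215   0.1365]
collet scene [(array([216.2, 205.8]), 0.56), (array([272.8, 187.6]), 0.39)]
collet top [(array([251.3, 258.5]), 0.73)]
    [0.405  0.0124 0.0247]
tool_holder scene [(array([119.7, 270.3]), 0.82), (array([213.3, 233. ]), 0.28)]
tool_holder top [(array([392.4, 275.4]), 0.57)]
    [ 0.3658 -0.3961  0.024 ]
wood_box scene [(array([323.8, 252.3]), 0.56)]
wood_box top [(array([259.3, 124.5]), 0.88)]
    [ 0.8119 -0.004   0.0206]
brush scene [(array([277.5, 165.1]), 0.58)]
brush top [(array([126.9, 255.2]), 0.75)]
    [0.4151 0.3883 0.0052]
```

View pics/a.png

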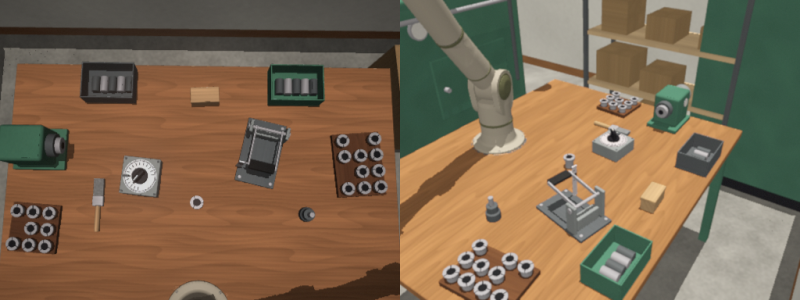

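The overview shows the speed box at top-image (180,226), the handle at (336,195), the collet at (251,258) and the tool holder at (392,275). Next I'll look at crops of the dial and handle.

Run:
```python
from h import *
im=cv2.imread('pics/top.png')
a=cv2.resize(im[190:265,145:215],None,fx=5.6,fy=5.6,interpolation=cv2.INTER_CUBIC)
b=cv2.resize(im[140:250,290:390],None,fx=4,fy=4,interpolation=cv2.INTER_CUBIC)
h=max(a.shape[0],b.shape[0])
p=lambda q:cv2.copyMakeBorder(q,0,h-q.shape[0],0,0,cv2.BORDER_CONSTANT)
c=cv2.hconcat([p(a),p(b)]);print(c.shape)
cv2.imwrite('pics/b.png',c)
```

```text
(440, 792, 3)
```

View pics/b.png

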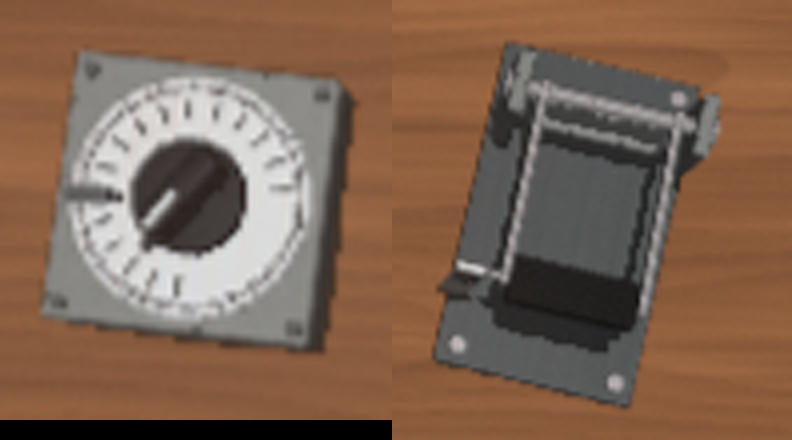

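The dial's black pointer tip is at top-image (171.3,233.8), the axis is near (178.5,225), and the index tab's inner tip is near (166.8,225.2), with the tab running out to (158,224). The handle is released. The clockwise turn needed is about 0.8 rad. I'll start the arc towards the dial and work out the numbers meanwhile.

Request:
{"api": "apply_moves", "payload": {
  "commands": [
    [[-1, 4.6, -0.6, -0.8, 0, 0, -4], [-1, 4.8, -0.6, -0.8, 0, 0, -4], [-1, 4.8, -0.6, -0.8, 0, 0, -4], [-1, 4.8, -0.6, -0.4, 0, 0, -4], [-1, 4.8, -0.6, 0, 0, 0, -4]]
  ]
}}

```text
time: 1.7
tool_pos: [0.3729, -0.5945, 0.2463]
ee_rot: [0.959, 0.284, -0.003, 0.001]
force: [0.4, -0.7, 1.4]
finger_gap: 0.093
```

Run:
```python
from h import *
np.set_printoptions(precision=4,suppress=True)
f=grab('top')
A=lambda x,y:(145+x/5.6-.4,190+y/5.6-.4)
B=lambda x,y:(290+(x-392)/4-.4,140+y/4-.4)
P=atz(f,A(147,245),.068);C=atz(f,A(187,196),.061);I=atz(f,A(122,197),.068)
print('ptr',P,'C',C,'idx',I,'outer',atz(f,A(70,190),.068))
an=lambda v:np.degrees(np.arctan2(v[1],v[0]))
print(an(P-C),np.linalg.norm(P-C),an(I-C),np.linalg.norm(I-C))
cs=[atz(f,A(*q),.06) for q in[(80,52),(345,85),(318,350),(42,318)]]
print('box corners',cs,np.mean(cs,0),an(cs[0]-cs[3]),an(cs[1]-cs[2]))
hc=[atz(f,B(*q),.012) for q in[(679,98),(458,344),(616,382)]]
print('bolts',hc,an(hc[0]-hc[2]),an(hc[1]-hc[2])-90)
pc=[atz(f,B(*q),.139) for q in[(513,258),(645,282),(636,327),(503,300)]]
print('pad',np.mean(pc,0),an(pc[0]-pc[1])-90)
print(atz(f,B(460,283),.145))
s=manip.get_state();print(s['tool_pos'],s['ee_rot'],s['time'],s['force'])
```

```text
ptr [0.472  0.2438 0.068 ] C [0.498  0.2255 0.061 ] idx [0.4964 0.2577 0.068 ] outer [0.4995 0.2846 0.068 ]
144.71177607054284 0.03259122556063216 92.86120715725171 0.03305185401799959
box corners [array([0.5721, 0.2843, 0.06  ]), array([0.5571, 0.1458, 0.06  ]), array([0.4203, 0.1554, 0.06  ]), array([0.4342, 0.2977, 0.06  ])] [0.4959 0.2208 0.06  ] -5.544988771298809 -4.0154991913315525
bolts [array([ 0.6943, -0.3153,  0.012 ]), array([ 0.5052, -0.1487,  0.012 ]), array([ 0.479 , -0.2658,  0.012 ])] -12.95016095350796 -12.627606896863824
pad [ 0.5322 -0.2156  0.139 ] -9.488880070791495
[ 0.5363 -0.1372  0.145 ]
[ 0.3826 -0.5871  0.2461] [ 0.9566  0.2914  0.0004 -0.0004] 1.75 [6.2724 6.083  0.9344]
```

```bash
cat >> h.py <<'E'
def rows(goal,yaw,n,polar=True,clo=-1,tilt=True):
    s=manip.get_state();p=s['tool_pos'];q=R.from_quat(s['ee_rot']);m=q.as_matrix();y0=np.degrees(np.arctan2(m[1,0],m[0,0]))
    goal=np.array(goal);out=[]
    dy=(yaw-y0+180)%360-180
    pol=lambda v:np.array([np.hypot(v[0],v[1]),np.arctan2(v[1],v[0]),v[2]])
    a,b=pol(p),pol(goal)
    pts=[]
    for k in range(n+1):
        t=k/n
        if polar: c=a+(b-a)*t;pts.append(np.array([c[0]*np.cos(c[1]),c[0]*np.sin(c[1]),c[2]]))
        else: pts.append(p+(goal-p)*t)
    for k in range(n):
        y=np.radians(y0+dy*k/n);d=(pts[k+1]-pts[k])*100
        X=np.array([np.cos(y),np.sin(y),0]);Y=np.array([np.sin(y),-np.cos(y),0])
        out.append([clo]+[round(float(v),2) for v in(d@X,d@Y,-d[2])]+[0,0,round(-dy/n,1)])
    print('at',p.round(4),'yaw',round(y0,2),'tilt z',m[:,2].round(4),'t',s['time'],'F',s['force'].round(1),'gap',round(s['finger_gap'],4))
    for o in out: print(o)
E
python3 -c "
from h import *
rows([.497,.2255,.2],144.7,18)"
```

```text
at [ 0.3826 -0.5871  0.2461] yaw 33.88 tilt z [ 6.e-04  1.e-03 -1.e+00] t 1.75 F [6.3 6.1 0.9] gap 0.0929
[-1, 5.47, -1.0, 0.26, 0, 0, np.float64(-6.2)]
[-1, 5.42, -0.84, 0.26, 0, 0, np.float64(-6.2)]
[-1, 5.38, -0.69, 0.26, 0, 0, np.float64(-6.2)]
[-1, 5.33, -0.54, 0.26, 0, 0, np.float64(-6.2)]
[-1, 5.27, -0.39, 0.26, 0, 0, np.float64(-6.2)]
[-1, 5.22, -0.25, 0.26, 0, 0, np.float64(-6.2)]
[-1, 5.15, -0.11, 0.26, 0, 0, np.float64(-6.2)]
[-1, 5.09, 0.02, 0.26, 0, 0, np.float64(-6.2)]
[-1, 5.02, 0.16, 0.26, 0, 0, np.float64(-6.2)]
[-1, 4.95, 0.28, 0.26, 0, 0, np.float64(-6.2)]
[-1, 4.87, 0.41, 0.26, 0, 0, np.float64(-6.2)]
[-1, 4.79, 0.53, 0.26, 0, 0, np.float64(-6.2)]
[-1, 4.71, 0.64, 0.26, 0, 0, np.float64(-6.2)]
[-1, 4.63, 0.75, 0.26, 0, 0, np.float64(-6.2)]
[-1, 4.54, 0.86, 0.26, 0, 0, np.float64(-6.2)]
[-1, 4.45, 0.96, 0.26, 0, 0, np.float64(-6.2)]
[-1, 4.36, 1.06, 0.26, 0, 0, np.float64(-6.2)]
[-1, 4.27, 1.16, 0.26, 0, 0, np.float64(-6.2)]
```

Request:
{"api": "apply_moves", "payload": {
  "commands": [
    [[-1, 4.9, -0.9, 0, 0, 0, -5.6], [-1, 4.9, -0.8, 0, 0, 0, -5.6], [-1, 4.9, -0.6, 0, 0, 0, -5.6], [-1, 4.9, -0.5, 0, 0, 0, -5.6], [-1, 4.9, -0.4, 0, 0, 0, -5.6]]
  ]
}}

```text
time: 2.25
tool_pos: [0.5236, -0.4, 0.2458]
ee_rot: [0.855, 0.519, -0.001, 0.001]
force: [0.6, -0.8, -0.0]
finger_gap: 0.0932
```

Request:
{"api": "apply_moves", "payload": {
  "commands": [
    [[-1, 4.9, -0.2, 0, 0, 0, -5.6], [-1, 4.9, -0.1, 0, 0, 0, -5.6], [-1, 4.9, 0, 0, 0, 0, -5.6], [-1, 4.9, 0.2, 0, 0, 0, -5.6], [-1, 4.9, 0.3, 0, 0, 0, -5.6]]
  ]
}}

```text
time: 2.75
tool_pos: [0.5949, -0.1618, 0.2456]
ee_rot: [0.697, 0.717, -0.0, 0.002]
force: [1.2, -0.3, 0.8]
finger_gap: 0.093
```

```bash
python3 -c "
from h import *
rows([.497,.2255,.2],144.7,10)"
```

```text
at [ 0.5949 -0.1618  0.2456] yaw 91.57 tilt z [ 0.0032 -0.0035 -1.    ] t 2.75 F [ 1.2 -0.3  0.8] gap 0.093
[-1, 4.28, 0.4, 0.46, 0, 0, np.float64(-5.3)]
[-1, 4.22, 0.49, 0.46, 0, 0, np.float64(-5.3)]
[-1, 4.16, 0.57, 0.46, 0, 0, np.float64(-5.3)]
[-1, 4.1, 0.65, 0.46, 0, 0, np.float64(-5.3)]
[-1, 4.04, 0.73, 0.46, 0, 0, np.float64(-5.3)]
[-1, 3.97, 0.81, 0.46, 0, 0, np.float64(-5.3)]
[-1, 3.91, 0.88, 0.46, 0, 0, np.float64(-5.3)]
[-1, 3.84, 0.96, 0.46, 0, 0, np.float64(-5.3)]
[-1, 3.77, 1.03, 0.46, 0, 0, np.float64(-5.3)]
[-1, 3.71, 1.09, 0.46, 0, 0, np.float64(-5.3)]
```

Request:
{"api": "apply_moves", "payload": {
  "commands": [
    [[-1, 4.3, 0.4, 0.3, 0, 0, -5.3], [-1, 4.2, 0.5, 0.3, 0, 0, -5.3], [-1, 4.2, 0.6, 0.4, 0, 0, -5.3], [-1, 4.1, 0.7, 0.4, 0, 0, -5.3], [-1, 4.0, 0.7, 0.4, 0, 0, -5.3]]
  ]
}}

```text
time: 3.25
tool_pos: [0.5797, 0.0558, 0.2276]
ee_rot: [0.506, 0.862, 0.001, 0.004]
force: [0.0, 0.0, 0.3]
finger_gap: 0.0932
```

Request:
{"api": "apply_moves", "payload": {
  "commands": [
    [[-1, 4.0, 0.8, 0.4, 0, 0, -5.3], [-1, 3.9, 0.9, 0.4, 0, 0, -5.3], [-1, 3.8, 1.0, 0.4, 0, 0, -5.3], [-1, 1.5, 0.5, 0.4, 0, 0, -3], [-1, 0, 0, 0, 0, 0, 0]]
  ]
}}

```text
time: 3.75
tool_pos: [0.525, 0.191, 0.2108]
ee_rot: [0.347, 0.938, 0.002, 0.004]
force: [-0.2, 0.4, -0.6]
finger_gap: 0.0929
```

Run:
```python
from h import *
np.set_printoptions(precision=4,suppress=True)
rows([.497,.2255,.2],144.7,1)
f=grab('wrist');print(f['fx'],f['cx'],f['cy'],f['origin'])
import pickle;pickle.dump(f,open('w1.pkl','wb'))
for t in['dial_grip','dial_pointer','index_mark']:
    for r in manip.look_for('wrist',t)[:1]: print(t,r['at'],r['conf'])
c=proj(f,[.498,.2255,.068]);print('c',c)
x,y=int(c[0]),int(c[1]);w=75;x0=max(0,x-w);y0=max(0,y-w)
print(x0,y0)
cv2.imwrite('pics/c.png',cv2.hconcat([cv2.resize(f['img'][y0:y+w,x0:x+w],(480,480),interpolation=cv2.INTER_CUBIC),cv2.copyMakeBorder(cv2.resize(f['img'],(320,240)),0,240,0,0,0)])[:,:,::-1])
```

```text
at [0.525  0.191  0.2108] yaw 139.34 tilt z [ 0.0092  0.0001 -1.    ] t 3.75 F [-0.2  0.4 -0.6] gap 0.0929
[-1, 4.37, 0.79, 1.08, 0, 0, np.float64(-5.4)]
297.3186396354542 253.3762735761031 191.49229900900667 [0.4727 0.2364 0.3767]
dial_grip [258.3, 142.0] 0.9
dial_pointer [259.6, 142.6] 0.87
index_mark [282.1, 121.4] 0.89
c (np.float64(259.47595087893865), np.float64(140.85736171919692))
184 65
```

View pics/c.png

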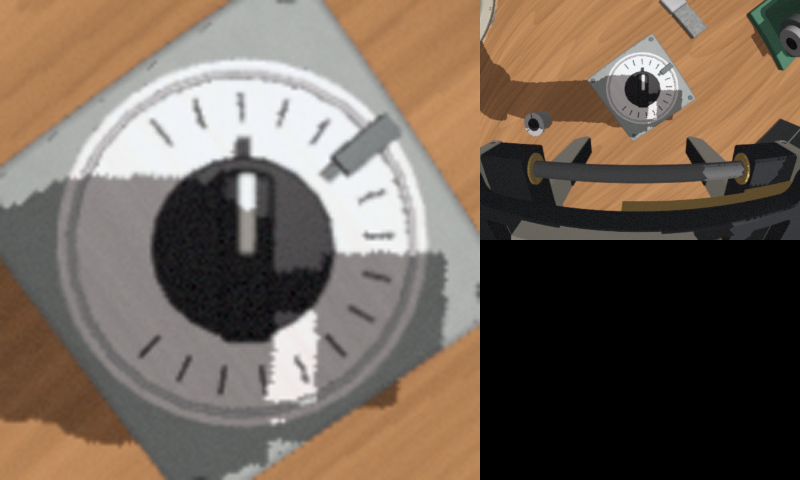

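The wrist view is clear. In crop coordinates (×3.2), the pointer tip is at (243,138), the tab's inner tip at (327,175), its outer end at (392,125), and the scale centre at (242,243).

Run:
```python
from h import *
import pickle;f=pickle.load(open('w1.pkl','rb'))
np.set_printoptions(precision=4,suppress=True)
A=lambda x,y:(184+x/3.2-.35,65+y/3.2-.35)
ring=np.array([atz(f,A(*q),.061)[:2] for q in[(57,243),(427,243),(242,59),(242,428)]])
# circle fit
M=np.c_[2*ring,np.ones(4)];s=np.linalg.lstsq(M,(ring**2).sum(1),rcond=None)[0];C=s[:2];print('C',C,np.sqrt(s[2]+C@C))
an=lambda v:np.degrees(np.arctan2(v[1],v[0]))
for n,q,z in[('ptr',(243,138),.072),('idx in',(327,175),.069),('idx out',(392,125),.069),('bar far',(247,175),.106),('bar near',(246,253),.106)]:
    P=atz(f,A(*q),z)[:2];print(n,P,an(P-C),np.linalg.norm(P-C))
P=[atz(f,A(*q),z)[:2] for q,z in[((247,253),.106),((247,175),.106)]];print('line',an(P[1]-P[0]))
rows([C[0],C[1],.16],142,1,polar=False)
```

```text
C [0.4993 0.2247] 0.06231879160643157
ptr [0.4719 0.2478] 139.90547114757985 0.03584609819191251
idx in [0.4984 0.2608] 91.45393761549276 0.03613335387434333
idx out [0.4994 0.2878] 89.97665835483774 0.06308462443771977
bar far [0.4807 0.2405] 139.62704579799646 0.024418344528751572
bar near [0.4975 0.2259] 148.39697764584568 0.0021627920508610226
line 139.51167383864245
at [0.527  0.1874 0.2111] yaw 138.88 tilt z [ 0.0101 -0.0011 -0.9999] t 3.95 F [0.3 0.4 0.4] gap 0.0926
[-1, 4.54, 0.99, 5.11, 0, 0, np.float64(-3.1)]
```

Request:
{"api": "apply_moves", "payload": {
  "commands": [
    [[-0.2, 2.3, 0.5, 2.5, 0, 0, -0.4], [-0.2, 2.3, 0.5, 2.5, 0, 0, -0.4], [-0.2, 0, 0, 0, 0, 0, 0]]
  ]
}}

```text
time: 4.25
tool_pos: [0.5036, 0.2201, 0.1602]
ee_rot: [0.351, 0.936, 0.001, 0.007]
force: [0.1, 0.2, 0.1]
finger_gap: 0.0735
```

```bash
python3 -c "
from h import *
rows([.499,.2247,.079],139.6,3,polar=False)
print(R.from_quat(manip.get_state()['ee_rot']).as_matrix())"
```

```text
at [0.5036 0.2201 0.1602] yaw 138.85 tilt z [ 0.014  -0.0024 -0.9999] t 4.25 F [0.1 0.2 0.1] gap 0.0735
[-1, 0.22, 0.02, 2.71, 0, 0, np.float64(-0.3)]
[-1, 0.22, 0.02, 2.71, 0, 0, np.float64(-0.3)]
[-1, 0.22, 0.02, 2.71, 0, 0, np.float64(-0.3)]
[[-0.75288909  0.65799781  0.01403204]
 [ 0.6580352   0.7529833  -0.00241124]
 [-0.01215248  0.00741818 -0.99989864]]
```

Request:
{"api": "apply_moves", "payload": {
  "commands": [
    [[-0.2, 0.2, 0, 0, 0.4, 0.7, -0.3], [-0.2, 0.2, 0, 2.6, 0, 0, -0.3], [-0.2, 0.2, 0, 2.6, 0, 0, 0], [-0.2, 0, 0, 1.3, 0, 0, 0], [-0.2, 0, 0, 0, 0, 0, 0]]
  ]
}}

```text
time: 4.75
tool_pos: [0.5067, 0.2178, 0.097]
ee_rot: [0.352, 0.936, 0.0, 0.002]
force: [-0.3, 0.1, -0.0]
finger_gap: 0.0558
```

```bash
python3 -c "
from h import *
rows([.499,.2247,.079],139.6,1,polar=False)
f=grab('wrist');c=proj(f,[.499,.2247,.106]);print(c)
x,y=int(c[0]),int(c[1]);w=75
cv2.imwrite('pics/d.png',cv2.resize(f['img'][y-w:y+w,x-w:x+w],(600,600),interpolation=cv2.INTER_CUBIC)[:,:,::-1])
"
```

```text
at [0.5067 0.2178 0.097 ] yaw 138.72 tilt z [ 4.6e-03 -7.0e-04 -1.0e+00] t 4.75 F [-0.3  0.1 -0. ] gap 0.0558
[-1, 1.04, 0.01, 1.8, 0, 0, np.float64(-0.9)]
(np.float64(251.24577083232774), np.float64(222.35955002936691))
```

View pics/d.png

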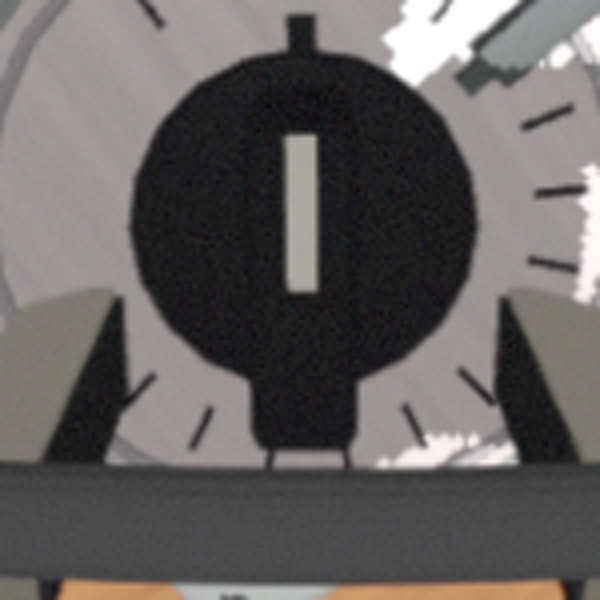

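The bar is upright in view at x≈302 and centred between the fingers, and the pointer at (302,30) is straight ahead. I'll go down and close.

Request:
{"api": "apply_moves", "payload": {
  "commands": [
    [[-0.2, 1.0, 0, 0.6, 0.1, 0.3, -0.5], [-0.2, 0.2, 0, 0.8, 0, 0, -0.4], [-0.2, 0.1, 0, 0.4, 0, 0, 0]]
  ]
}}

```text
time: 5.1
tool_pos: [0.4988, 0.2272, 0.0814]
ee_rot: [0.346, 0.938, 0.002, 0.001]
force: [0.4, -0.6, 0.8]
finger_gap: 0.0557
```

```bash
python3 -c "
from h import *
rows([.499,.2247,.079],139.6,1,polar=False)"
```

```text
at [0.4988 0.2272 0.0814] yaw 139.57 tilt z [ 0.004   0.0038 -1.    ] t 5.1 F [ 0.4 -0.6  0.8] gap 0.0557
[-1, -0.18, -0.17, 0.24, 0, 0, np.float64(-0.0)]
```

Request:
{"api": "apply_moves", "payload": {
  "commands": [
    [[0.2, -0.1, -0.2, 0.2, 0, 0, 0], [0.8, 0, 0, 0, 0, 0, 0], [1, 0, 0, 0, 0, 0, 0], [1, 0, 0, 0, 0, 0, 0], [1, 0, 0, 0, 0, 0, 0]]
  ],
  "squeeze": 20
}}

```text
time: 5.6
tool_pos: [0.4981, 0.2252, 0.0795]
ee_rot: [0.345, 0.939, 0.002, 0.002]
force: [-1.2, -0.1, 0.2]
finger_gap: 0.02
```

```bash
python3 -c "
from h import *
rows([.499,.2247,.079],139.6,1,polar=False)"
```

```text
at [0.4981 0.2252 0.0795] yaw 139.63 tilt z [ 0.0045  0.0036 -1.    ] t 5.6 F [-1.2 -0.1  0.2] gap 0.02
[-1, -0.1, 0.02, 0.05, 0, 0, np.float64(0.0)]
```

Request:
{"api": "apply_moves", "payload": {
  "commands": [
    [[1, 0, 0, 0, 0, 0, 0], [1, 0, 0, 0, 0, 0, 0], [1, 0, 0, 0, 0, 0, 6], [1, 0, 0, 0, 0, 0, 6], [1, 0, 0, 0, 0, 0, 6]]
  ]
}}

```text
time: 6.1
tool_pos: [0.4977, 0.2246, 0.0796]
ee_rot: [0.492, 0.871, 0.002, 0.001]
force: [-0.2, 0.6, -1.8]
finger_gap: 0.0157
```

Request:
{"api": "apply_moves", "payload": {
  "commands": [
    [[1, 0, 0, 0, 0, 0, 6], [1, 0, 0, 0, 0, 0, 6], [1, 0, 0, 0, 0, 0, 6], [1, 0, 0, 0, 0, 0, 5], [1, 0, 0, 0, 0, 0, 0]]
  ]
}}

```text
time: 6.6
tool_pos: [0.4981, 0.2248, 0.0795]
ee_rot: [0.662, 0.749, 0.003, 0.0]
force: [-0.6, 0.0, -0.7]
finger_gap: 0.0156
```

```bash
python3 -c "
from h import *
rows([.499,.2247,.079],90.7,1,polar=False)
f=grab('wrist');c=proj(f,[.499,.2247,.1]);print(c);import pickle;pickle.dump(f,open('w2.pkl','wb'))
x,y=int(c[0]),int(c[1]);w=75
cv2.imwrite('pics/e.png',cv2.resize(f['img'][y-w-25:y+w-25,x-w:x+w],(600,600),interpolation=cv2.INTER_CUBIC)[:,:,::-1])
"
```

```text
at [0.4981 0.2248 0.0795] yaw 97.02 tilt z [ 0.0042  0.0034 -1.    ] t 6.6 F [-0.6  0.  -0.7] gap 0.0156
[-1, -0.02, 0.09, 0.05, 0, 0, np.float64(6.3)]
(np.float64(253.67003493797935), np.float64(249.10800307344817))
```

View pics/e.png

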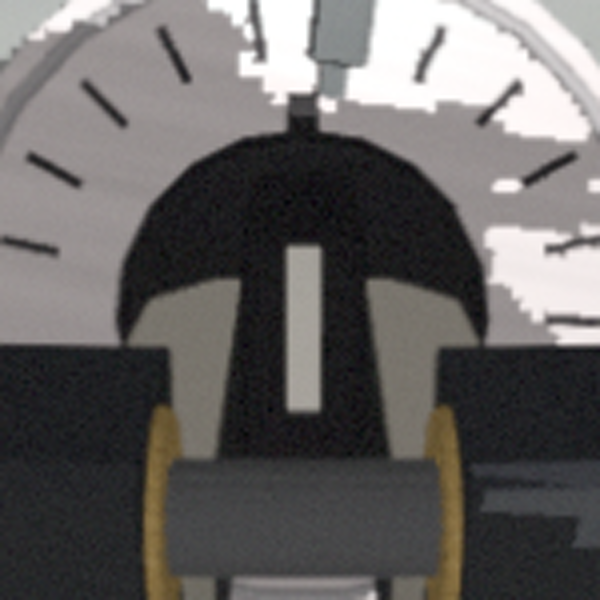

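The pointer tip is at (303,95) and the tab's inner tip at (332,97), with the tab's axis running through (343,30). A few degrees remain, which I'll compute.

Run:
```python
from h import *
import pickle;f=pickle.load(open('w2.pkl','rb'))
A=lambda x,y:(253-75+x/4-.4,249-100+y/4-.4)
an=lambda v:np.degrees(np.arctan2(v[1],v[0]))
for C in(np.array([.499,.2247]),np.array([.498,.2248])):
  for n,q,z in[('ptr',(303,97),.072),('idx in',(332,98),.069),('idx out',(342,30),.069),('tab edge L',(312,55),.071),('tab edge R',(368,60),.071)]:
    P=atz(f,A(*q),z)[:2];print(n,P.round(4),an(P-C).round(2),np.linalg.norm(P-C).round(4))
```

```text
ptr [0.4945 0.2609] 97.09 0.0365
idx in [0.499  0.2607] 90.06 0.036
idx out [0.4991 0.2712] 89.84 0.0465
tab edge L [0.4951 0.2672] 95.27 0.0427
tab edge R [0.5034 0.2675] 84.06 0.043
ptr [0.4945 0.2609] 95.54 0.0363
idx in [0.499  0.2607] 88.47 0.0359
idx out [0.4991 0.2712] 88.6 0.0464
tab edge L [0.4951 0.2672] 93.94 0.0425
tab edge R [0.5034 0.2675] 82.72 0.043
```

Request:
{"api": "apply_moves", "payload": {
  "commands": [
    [[1, 0, 0, 0, 0, 0, 4], [1, 0, 0, 0, 0, 0, 3.4], [1, 0, 0, 0, 0, 0, 0], [1, 0, 0, 0, 0, 0, 0]]
  ]
}}

```text
time: 7.05
tool_pos: [0.4983, 0.2248, 0.0795]
ee_rot: [0.706, 0.708, 0.003, 0.0]
force: [-0.1, -0.6, -1.2]
finger_gap: 0.0156
```

```bash
python3 -c "
from h import *
rows([.499,.2247,.079],89.8,1,polar=False)
f=grab('wrist');c=proj(f,[.499,.2247,.1]);print(c);import pickle;pickle.dump(f,open('w2.pkl','wb'))
x,y=253,249
cv2.imwrite('pics/f.png',cv2.resize(f['img'][149:209,208:298],(720,480),interpolation=cv2.INTER_CUBIC)[:,:,::-1])
"
```

```text
at [0.4983 0.2248 0.0795] yaw 90.22 tilt z [ 0.0042  0.0035 -1.    ] t 7.05 F [-0.1 -0.6 -1.2] gap 0.0156
[-1, -0.01, 0.07, 0.05, 0, 0, np.float64(0.4)]
(np.float64(253.69443621196373), np.float64(249.06013202765905))
```

View pics/f.png

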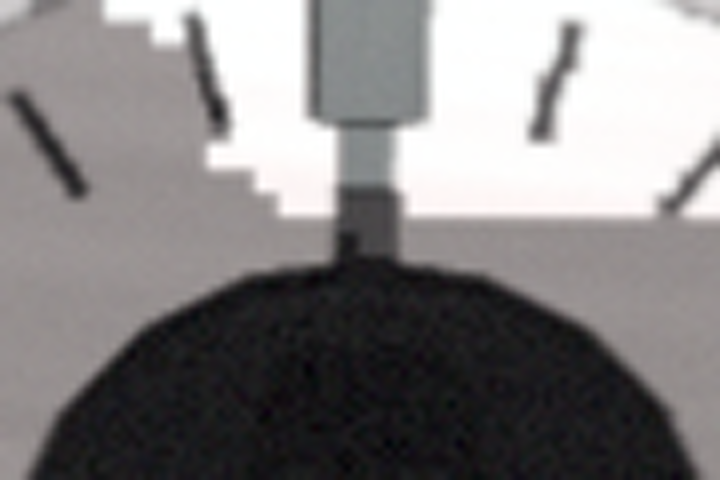

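The pointer (337–402, centre 369) lies on the tab (309–430, centre 369; neck centre 366), within about 0.5°. I'll release and lift.

Request:
{"api": "apply_moves", "payload": {
  "commands": [
    [[0.2, 0, 0, 0, 0, 0, 0], [-0.2, 0, 0, 0, 0, 0, 0], [-0.2, 0, 0, 0, 0, 0, 0], [-0.2, 0, 0, 0, 0, 0, 0], [-0.2, 0, 0, -2, 0, 0, 0]]
  ]
}}

```text
time: 7.6
tool_pos: [0.4977, 0.2248, 0.0982]
ee_rot: [0.704, 0.71, 0.002, -0.0]
force: [0.0, 0.1, 0.0]
finger_gap: 0.0513
```

Request:
{"api": "apply_moves", "payload": {
  "commands": [
    [[-0.2, 0, 0, -4, 0, 0, 0], [-0.2, 0, 0, -4, 0, 0, 0], [0, 0, 0, -4, 0, 0, 0], [0.2, 0, 0, 0, 0, 0, 0]]
  ]
}}

```text
time: 8.0
tool_pos: [0.4974, 0.2251, 0.2235]
ee_rot: [0.704, 0.711, 0.002, -0.001]
force: [0.3, -0.0, 0.5]
finger_gap: 0.0444
```

Run:
```python
from h import *
np.set_printoptions(precision=4,suppress=True)
f=grab('wrist');c=proj(f,[.499,.2247,.07]);print(c)
x,y=int(c[0]),int(c[1]);w=40
a=cv2.resize(f['img'][max(0,y-w):y+w,x-w:x+w],(400,400),interpolation=cv2.INTER_CUBIC)
s=grab('scene');t=grab('top')
for nm in['pad_top','band']:
  for n,g in(('scene',s),('top',t)):
    r=manip.outline_of(n,nm)
    if r:
        m=r[0]['region'];yy,xx=np.nonzero(m);print(nm,n,r[0]['at'],r[0]['conf'],m.sum(),xx.min(),xx.max(),yy.min(),yy.max())
b=cv2.resize(s['img'][200:300,165:265],(400,400),interpolation=cv2.INTER_CUBIC)
import pickle;pickle.dump((s,t),open('st.pkl','wb'))
cv2.imwrite('pics/g.png',cv2.hconcat([a,b])[:,:,::-1])
rows([.55,-.2,.25],76,10)
```

```text
(np.float64(253.94195264312535), np.float64(181.75214375997805))
pad_top scene [210.4, 235.2] 0.61 864 189 254 217 266
pad_top top [337.6, 208.6] 0.9 732 316 364 160 222
band scene [224.0, 265.2] 0.93 4732 174 270 211 310
at [0.4948 0.2234 0.2174] yaw 90.6 tilt z [-0.0073 -0.0004 -1.    ] t 8.35 F [-0.8 -0.5 -0.2] gap 0.0367
[-1, -3.76, 1.94, -0.33, 0, 0, np.float64(1.5)]
[-1, -3.89, 1.75, -0.33, 0, 0, np.float64(1.5)]
[-1, -4.01, 1.55, -0.33, 0, 0, np.float64(1.5)]
[-1, -4.11, 1.35, -0.33, 0, 0, np.float64(1.5)]
[-1, -4.21, 1.14, -0.33, 0, 0, np.float64(1.5)]
[-1, -4.3, 0.93, -0.33, 0, 0, np.float64(1.5)]
[-1, -4.37, 0.7, -0.33, 0, 0, np.float64(1.5)]
[-1, -4.43, 0.48, -0.33, 0, 0, np.float64(1.5)]
[-1, -4.49, 0.25, -0.33, 0, 0, np.float64(1.5)]
[-1, -4.53, 0.01, -0.33, 0, 0, np.float64(1.5)]
```

View pics/g.png

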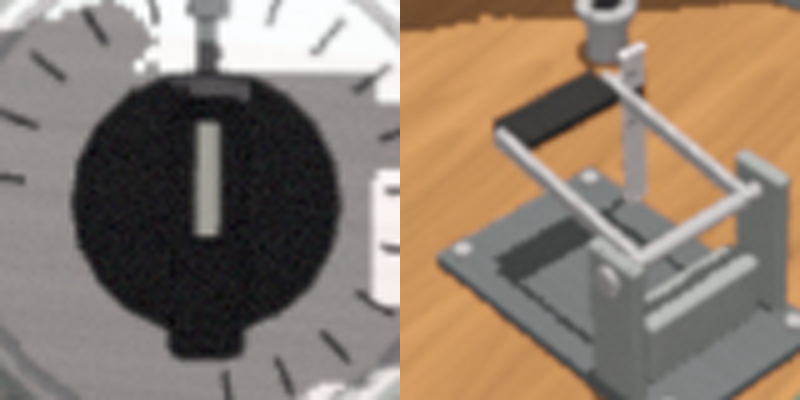

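The dial stays aligned after release: pointer at (208,50), directly under the tab at (208,20). In the scene crop the pad's centre is near (157,112), which is scene pixel (204,228).

Run:
```python
from h import *
import pickle;s,t=pickle.load(open('st.pkl','rb'))
np.set_printoptions(precision=4,suppress=True)
B=lambda x,y:(290+(x-392)/4-.4,140+y/4-.4)
print(tri([(s,(204.2,228)),(t,B(575,292))]))
print(atz(t,B(575,292),.139),atz(s,(204.2,228),.139))
rows([.533,-.214,.22],167,15)
```

```text
[ 0.534  -0.2168  0.1296]
[ 0.5321 -0.2161  0.139 ] [ 0.5429 -0.2257  0.139 ]
at [0.4948 0.2234 0.2174] yaw 90.6 tilt z [-0.0073 -0.0004 -1.    ] t 8.35 F [-0.8 -0.5 -0.2] gap 0.0367
[-1, -2.63, 1.3, -0.02, 0, 0, np.float64(-5.1)]
[-1, -2.8, 0.91, -0.02, 0, 0, np.float64(-5.1)]
[-1, -2.91, 0.51, -0.02, 0, 0, np.float64(-5.1)]
[-1, -2.96, 0.09, -0.02, 0, 0, np.float64(-5.1)]
[-1, -2.96, -0.34, -0.02, 0, 0, np.float64(-5.1)]
[-1, -2.89, -0.76, -0.02, 0, 0, np.float64(-5.1)]
[-1, -2.76, -1.16, -0.02, 0, 0, np.float64(-5.1)]
[-1, -2.58, -1.55, -0.02, 0, 0, np.float64(-5.1)]
[-1, -2.34, -1.91, -0.02, 0, 0, np.float64(-5.1)]
[-1, -2.05, -2.23, -0.02, 0, 0, np.float64(-5.1)]
[-1, -1.72, -2.51, -0.02, 0, 0, np.float64(-5.1)]
[-1, -1.35, -2.74, -0.02, 0, 0, np.float64(-5.1)]
[-1, -0.95, -2.91, -0.02, 0, 0, np.float64(-5.1)]
[-1, -0.53, -3.03, -0.02, 0, 0, np.float64(-5.1)]
[-1, -0.09, -3.09, -0.02, 0, 0, np.float64(-5.1)]
```

Request:
{"api": "apply_moves", "payload": {
  "commands": [
    [[0.3, -2.6, 1.3, -0.3, 0, 0, -5], [0.6, -2.8, 0.9, -0.3, 0, 0, -5], [1, -2.9, 0.5, -0.3, 0, 0, -5], [1, -3, 0.1, 0, 0, 0, -5], [1, -3, -0.3, 0, 0, 0, -5]]
  ]
}}

```text
time: 8.85
tool_pos: [0.5468, 0.0872, 0.2212]
ee_rot: [0.521, 0.853, -0.004, -0.007]
force: [0.8, -0.0, -0.0]
finger_gap: 0.0055
```

Request:
{"api": "apply_moves", "payload": {
  "commands": [
    [[1, -2.9, -0.8, 0, 0, 0, -5], [1, -2.8, -1.2, 0, 0, 0, -5], [1, -2.6, -1.5, 0, 0, 0, -5], [1, -2.3, -1.9, 0, 0, 0, -5], [1, -2, -2.2, 0, 0, 0, -5]]
  ]
}}

```text
time: 9.35
tool_pos: [0.5634, -0.0672, 0.2152]
ee_rot: [0.315, 0.949, -0.002, -0.011]
force: [-0.0, 0.5, -0.3]
finger_gap: 0.0003
```

Run:
```python
from h import *
rows([.533,-.216,.22],167,6)
```

```text
at [ 0.5634 -0.0672  0.2152] yaw 143.32 tilt z [-0.0233  0.0026 -0.9997] t 9.35 F [-0.   0.5 -0.3] gap 0.0003
[-1, -1.32, -2.15, -0.08, 0, 0, np.float64(-3.9)]
[-1, -1.07, -2.29, -0.08, 0, 0, np.float64(-3.9)]
[-1, -0.81, -2.4, -0.08, 0, 0, np.float64(-3.9)]
[-1, -0.53, -2.49, -0.08, 0, 0, np.float64(-3.9)]
[-1, -0.25, -2.53, -0.08, 0, 0, np.float64(-3.9)]
[-1, 0.04, -2.55, -0.08, 0, 0, np.float64(-3.9)]
```

Request:
{"api": "apply_moves", "payload": {
  "commands": [
    [[1, -1.3, -2.2, -0.1, -0.8, -1, -4], [1, -1.1, -2.3, -0.1, 0, 0, -4], [1, -0.8, -2.4, -0.1, 0, 0, -4], [1, -0.5, -2.5, -0.1, 0, 0, -4], [1, -0.3, -2.5, -0.1, 0, 0, -4]]
  ]
}}

```text
time: 9.85
tool_pos: [0.5396, -0.198, 0.2138]
ee_rot: [0.137, 0.99, 0.004, -0.005]
force: [-0.0, 0.6, -0.3]
finger_gap: 0.0004
```

Request:
{"api": "apply_moves", "payload": {
  "commands": [
    [[1, 0, -3, 0, 0, 0, -4], [1, 0, 0, 0, 0, 0, 0]]
  ]
}}

```text
time: 10.05
tool_pos: [0.5292, -0.2317, 0.2108]
ee_rot: [0.102, 0.995, 0.004, -0.007]
force: [0.1, -0.4, -0.1]
finger_gap: 0.0004
```

Run:
```python
from h import *
rows([.533,-.216,.17],167,1,polar=False)
m=R.from_quat(manip.get_state()['ee_rot']).as_matrix();d=m.T@[0,0,-1];print('fix deg',np.degrees([-d[1],d[0]]).round(2))
f=grab('wrist')
for t in('pad_top','band'):
    r=manip.outline_of('wrist',t)
    if r:yy,xx=np.nonzero(r[0]['region']);print(t,r[0]['at'],r[0]['conf'],xx.min(),xx.max(),yy.min(),yy.max())
import pickle;pickle.dump(f,open('w3.pkl','wb'))
cv2.imwrite('pics/i.png',cv2.resize(f['img'],(800,600),interpolation=cv2.INTER_CUBIC)[:,:,::-1])
print(proj(f,[.533,-.216,.139]))
```

```text
at [ 0.5292 -0.2317  0.2108] yaw 168.24 tilt z [-0.0122  0.0094 -0.9999] t 10.05 F [ 0.1 -0.4 -0.1] gap 0.0004
[-1, -0.05, 1.62, 4.08, 0, 0, np.float64(1.2)]
fix deg [ 0.38 -0.79]
pad_top [271.0, 203.3] 0.78 212 340 179 320
band [271.8, 181.2] 0.55 206 369 128 320
(np.float64(270.545664793137), np.float64(201.37357005586622))
```

View pics/i.png

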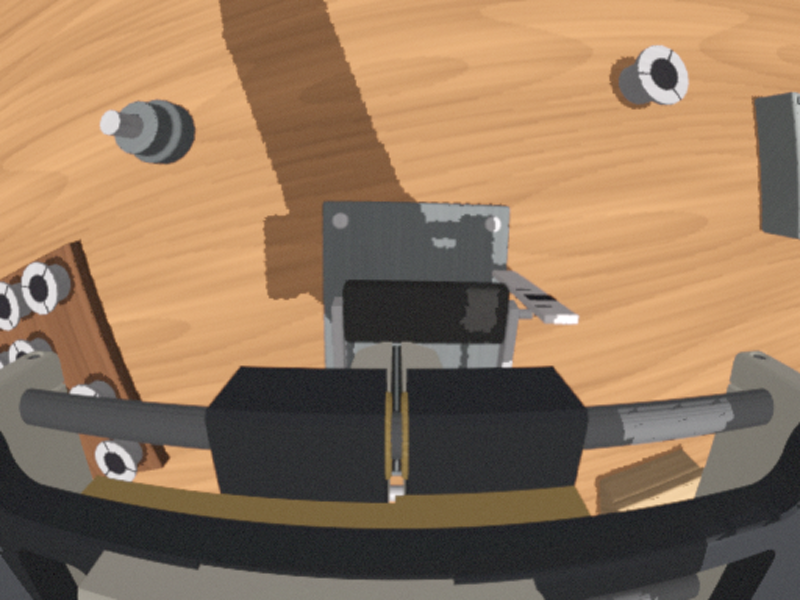

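The wrist view shows the pad spanning (345–508, 282–342) with its centre near (427,313). The banded plate is at (545,300) to the right of the pad's end, with a light pin near (520,312).

Run:
```python
from h import *
import pickle;f=pickle.load(open('w3.pkl','rb'))
P=atz(f,(427/1.5625,316/1.5625),.139);print(P)
for q in[(345,300),(508,305)]:print(atz(f,(q[0]/1.5625,q[1]/1.5625),.139))
rows([P[0],P[1],.16],168,3,polar=False)
```

```text
[ 0.53421276 -0.21389908  0.139     ]
[ 0.51661696 -0.25485379  0.139     ]
[ 0.53740123 -0.1694573   0.139     ]
at [ 0.5311 -0.2266  0.2119] yaw 168.4 tilt z [-0.0098  0.011  -0.9999] t 10.2 F [-0.1 -0.1 -0.5] gap 0.0004
[-1, -0.02, 0.44, 1.73, 0, 0, np.float64(0.1)]
[-1, -0.02, 0.44, 1.73, 0, 0, np.float64(0.1)]
[-1, -0.01, 0.44, 1.73, 0, 0, np.float64(0.1)]
```

Request:
{"api": "apply_moves", "payload": {
  "commands": [
    [[1, 0, 0.5, 1, 0.4, -0.7, 1], [1, 0, 0.5, 2, 0, 0, 0], [1, 0, 0.4, 1.8, 0, 0, 0], [1, 0, 0, 0, 0, 0, 0]]
  ]
}}

```text
time: 10.6
tool_pos: [0.5363, -0.2063, 0.1629]
ee_rot: [0.108, 0.994, 0.002, 0.001]
force: [0.3, 0.3, -1.3]
finger_gap: 0.0003
```

Run:
```python
from h import *
rows([.534,-.214,.14],167,1,polar=False)
```

```text
at [ 0.5363 -0.2063  0.1629] yaw 167.62 tilt z [ 0.0031  0.0032 -1.    ] t 10.6 F [ 0.3  0.3 -1.3] gap 0.0003
[-1, 0.06, -0.8, 2.29, 0, 0, np.float64(0.6)]
```

Request:
{"api": "apply_moves", "payload": {
  "commands": [
    [[1, 0, -0.7, 1, 0, 0, 0], [1, 0, 0, 0.5, 0, 0, 0], [1, 0, 0, 0.5, 0, 0, 0], [1, 0, 0, 0.4, 0, 0, 0], [1, 0, 0, 0, 0, 0, 0]]
  ]
}}

```text
time: 11.1
tool_pos: [0.5362, -0.2122, 0.1391]
ee_rot: [0.107, 0.994, 0.002, 0.002]
force: [-0.9, 1.1, 5.6]
finger_gap: 0.0002
```

Run:
```python
from h import *
rows([.534,-.214,.117],167,1,polar=False)
```

```text
at [ 0.5362 -0.2122  0.1391] yaw 167.71 tilt z [ 0.0047  0.0027 -1.    ] t 11.1 F [-0.9  1.1  5.6] gap 0.0002
[-1, 0.17, -0.22, 2.21, 0, 0, np.float64(0.7)]
```

Request:
{"api": "apply_moves", "payload": {
  "commands": [
    [[1, 0.1, -0.1, 0.4, 0, 0, 0], [1, 0, 0, 0.5, 0, 0, 0], [1, 0, 0, 0.5, 0, 0, 0], [1, 0, 0, 0.5, 0, 0, 0], [1, 0, 0, 0, 0, 0, 0]]
  ]
}}

```text
time: 11.6
tool_pos: [0.5342, -0.2119, 0.1229]
ee_rot: [0.107, 0.994, 0.001, 0.002]
force: [-0.7, 1.0, 7.1]
finger_gap: 0.0002
```

Run:
```python
from h import *
rows([.534,-.214,.117],167,1,polar=False)
```

```text
at [ 0.5342 -0.2119  0.1229] yaw 167.67 tilt z [ 0.0043  0.0015 -1.    ] t 11.6 F [-0.7  1.   7.1] gap 0.0002
[-1, -0.03, -0.21, 0.59, 0, 0, np.float64(0.7)]
```

Request:
{"api": "apply_moves", "payload": {
  "commands": [
    [[1, 0, 0, 0.4, 0, 0, 0], [1, 0, 0, 0.3, 0, 0, 0], [1, 0, 0, 0, 0, 0, 0]]
  ]
}}

```text
time: 11.9
tool_pos: [0.5338, -0.2118, 0.118]
ee_rot: [0.108, 0.994, 0.0, 0.002]
force: [-1.8, -0.2, 7.9]
finger_gap: 0.0007
```

Run:
```python
from h import *
rows([.534,-.214,.117],167,1,polar=False)
s=grab('scene');f=grab('wrist');t=grab('top')
a=cv2.resize(s['img'][195:295,165:265],(400,400),interpolation=cv2.INTER_CUBIC)
b=cv2.resize(f['img'][130:230,250:350+50],(400,267),interpolation=cv2.INTER_CUBIC)
b=cv2.copyMakeBorder(b,0,133,0,0,0)
cv2.imwrite('pics/j.png',cv2.hconcat([a,b])[:,:,::-1])
cv2.imwrite('pics/top2.png',t['img'][:,:,::-1])
rows([.534,-.214,.117],167,1,polar=False)
o=cv2.imread('pics/top.png').astype(int);d=np.abs(o-cv2.imread('pics/top2.png')).max(2)
for n,(x,y) in dict(collet=(251,258),holder=(392,275),wood=(259,124),brush=(127,255)).items(): print(n,(d[y-18:y+18,x-18:x+18]>60).sum())
```

```text
at [ 0.5338 -0.2118  0.118 ] yaw 167.63 tilt z [ 4.5e-03 -1.0e-04 -1.0e+00] t 11.9 F [-1.8 -0.2  7.9] gap 0.0007
[-1, -0.07, -0.21, 0.1, 0, 0, np.float64(0.6)]
at [ 0.5338 -0.2118  0.1182] yaw 167.63 tilt z [ 4.6e-03 -2.0e-04 -1.0e+00] t 12.05 F [-2.1  0.8  8.1] gap 0.0004
[-1, -0.07, -0.21, 0.12, 0, 0, np.float64(0.6)]
collet 0
holder 273
wood 0
brush 0
```

View pics/j.png

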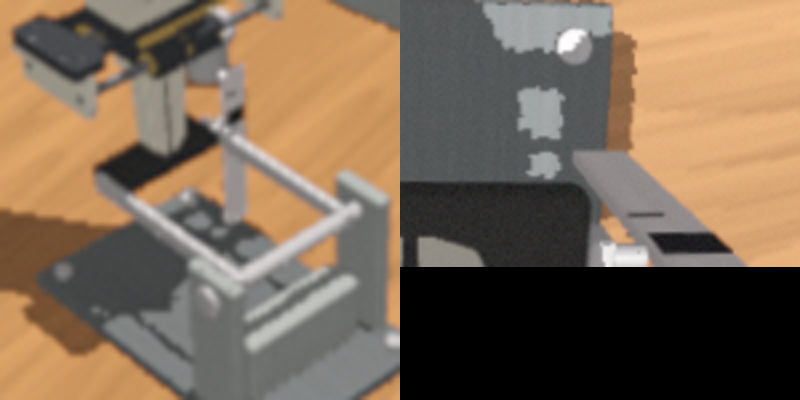

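The handle looks level: the pin, seen in the wrist crop at (625,253), is at the dark band at (690,243). The fingertip is 1 mm high of the middle position, so I'll nudge down and then check the dial and the tool holder.

Request:
{"api": "apply_moves", "payload": {
  "commands": [
    [[1, 0, 0, 0.1, 0, 0, 0], [1, 0, 0, 0, 0, 0, 0]]
  ]
}}

```text
time: 12.25
tool_pos: [0.5339, -0.2118, 0.1188]
ee_rot: [0.108, 0.994, -0.0, 0.003]
force: [-2.3, 0.6, 8.0]
finger_gap: 0.0003
```

Run:
```python
from h import *
t=grab('top')
for n in('tool_holder','collet','wood_box','brush','speed_box'):
    r=manip.look_for('top',n);print(n,[(np.round(q['at'],1),round(q['conf'],2)) for q in r[:1]])
a=cv2.resize(t['img'][190:265,145:215],(373,400),interpolation=cv2.INTER_CUBIC)
b=cv2.resize(t['img'][225:325,340:440],(400,400),interpolation=cv2.INTER_CUBIC)
cv2.imwrite('pics/k.png',cv2.hconcat([a,b])[:,:,::-1])
rows([.534,-.214,.117],167,1,polar=False)
```

```text
tool_holder []
collet [(array([250.5, 259.1]), 0.61)]
wood_box [(array([262.1, 122.8]), 0.55)]
brush [(array([122.8, 254.6]), 0.78)]
speed_box [(array([178.5, 225.9]), 0.58)]
at [ 0.5339 -0.2118  0.1189] yaw 167.6 tilt z [ 0.0054 -0.0013 -1.    ] t 12.55 F [-2.2  1.   8.6] gap 0.0004
[-1, -0.06, -0.21, 0.19, 0, 0, np.float64(0.6)]
```

View pics/k.png

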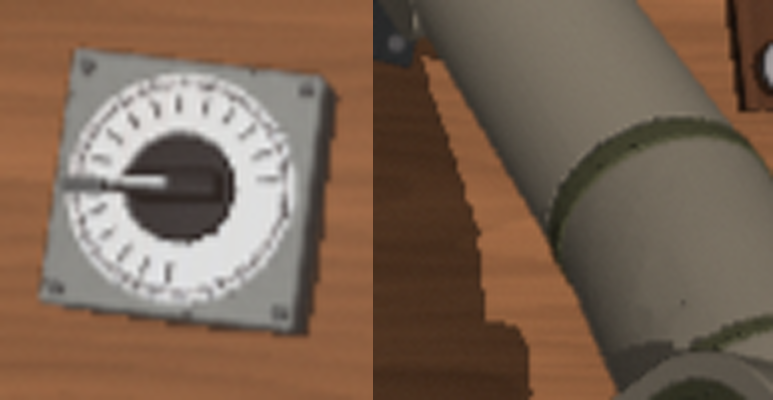

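The dial points along the tab at (95,183). The arm just hides the tool holder in the top view. The last nudge was swallowed, so one slightly larger one.

Request:
{"api": "apply_moves", "payload": {
  "commands": [
    [[1, 0, 0, 0.3, 0, 0, 0], [1, 0, 0, 0.1, 0, 0, 0], [1, 0, 0, 0.1, 0, 0, 0]]
  ]
}}

```text
time: 12.85
tool_pos: [0.5338, -0.2117, 0.1164]
ee_rot: [0.108, 0.994, -0.001, 0.003]
force: [-3.6, 1.5, 8.1]
finger_gap: 0.0003
```

Run:
```python
from h import *
grab('wrist')
rows([.534,-.214,.117],167,1,polar=False)
f=grab('scene');r=manip.look_for('scene','tool_holder');print([(q['at'],q['conf']) for q in r[:1]])
s=manip.get_state();print(s['tool_pos'],s['force'])
if abs(s['tool_pos'][2]-.117)<.0025: manip.close_job();print('closed')
```

```text
at [ 0.5337 -0.2117  0.1164] yaw 167.57 tilt z [ 0.0062 -0.003  -1.    ] t 12.9 F [-2.2  0.8  9.2] gap 0.0003
[-1, -0.08, -0.21, -0.06, 0, 0, np.float64(0.6)]
[([121.4, 270.0], 0.69)]
[ 0.53377151 -0.21173106  0.11645247] [-3.55977494  0.79384312  9.22246029]
the job is handed in; nothing more can be done
closed
```

I turned the dial clockwise by about 49° to the index tab and let go. Then I pressed the handle to its middle position with the closed fingers and handed the job in at about 13 s, still holding it there.

- **Dial:** the pointer lay on the tab to within about 0.5° in the close-up taken before release. Pictures taken after release still showed it in line with the tab.
- **Handle:** the fingertips are at 116.5 mm (middle position is 117 mm), with a push of about 8–9 N. The pin sat at the dark band in the wrist picture taken with the fingertips at 118 mm; I nudged down 1.5 mm after that without viewing another picture. Among the readings I took, the lowest fingertip height was 116.4 mm, well clear of the bottom stop at 95 mm.
- **Loose things:** the collet, wooden box and brush were found within about 4 pixels of where they started. The arm hid the tool holder from the top camera, so that check was empty. The scene camera found it within 2 pixels of its starting place.

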